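Lift a printed cover off the print plate with a spatula and close the canister

ROBOT

A 6-joint arm with a two-finger parallel gripper is mounted at the origin on the work surface. World frame = base frame: x ahead of the robot, y to its left, z up, the work surface at z = 0. Lengths are in m, angles in rad, forces in N, time in s.
With the tool pointing down it reaches from about 0.25 to 0.725 m from the base axis. Payload 4 kg.
Tool frame: the origin (TCP) lies where the fingers leave the gripper's body, on its centre line; the fingertips stand 73 mm ahead of it and the grasp point (between the pads) lies 54 mm ahead of it (bot.tips_ahead is the z of the fingertips in the tool frame, in m); z points along the fingers, y is the direction in which the jaws open and shut (so a half turn about z gives the same grasp; the last joint's range is limited). The gripper opens to 85 mm and grips with 20 to 120 N. Pads are 22 mm wide; open, the fingers measure 114 mm over their backs; the gripper's body (76 mm by 85 mm) begins 54 mm behind the grasp point. The pads swing forward as they close: fully open they stand 13 mm farther back than shut.
Start: joints at [1.152, 0.241, 0.005, 1.335, 0, 1.571], TCP at [0.203, 0.457, 0.304] pointing down, gripper open.
Joint ranges: [-2.72, 2.72], [-1.05, 1.87], [-1.09, 1.28], [-1.99, 2.15], [-1.42, 1.44], [-3.14, 3.14]. Speed limits (rad/s): [2.79, 2.79, 3.14, 3.14, 3.14, 3.14].

INTERFACE

Orientations are given as a unit quaternion [x, y, z, w].
In Python, from workcell import readout, camera, get_calibration, order, bot gives the robot as it stands.
- The arm moves only by the tool send_rows, never from a script. Its argument "moves" is a list of rows, each a list of 3 entries, a list of its own where there are three numbers: the shift along the tool's x, y, z in mm, then the turn, a rotation vector about the tool's x, y, z in rad, then the finger opening in mm, from 0 to 85.4. In form: [[[dx, dy, dz], [ax, ay, az], grip], ...]. A call has 1 to 12 rows; each row is the pose to reach, as a shift and turn from the pose measured when the call began, along the tool's axes at that moment; what a row does not reach only later rows make up. A row lasts 1/12 s, in which the tool goes at most 41.7 mm and 7.16 degrees, less where a joint would pass 70% of its speed; a pose out of reach is approached as far as the arm can. A call with a gripper value outside its range is refused whole. The fingers move at their own pace and stop on an object; the grip force is fixed at half the most. Time passes only in rows, so rows that repeat a pose let the fingers close. It gives the time, the measured TCP pose, the force and the opening at its end, in the units of the state.
- readout.get_obs(): the state, without advancing time (a new reading comes with each control period).
- camera(name): name is "scene" or "side" or "wrist"; returns the picture (384x512x3 uint8, red, green, blue); there is no depth.
- get_calibration(name): a dict with "fx", "fy", "cx", "cy" (pixels), "k1" (the pictures are not rectified: a ray, as slopes to the right and down, at radius r is drawn at 1 + k1 r^2 times it, then the intrinsics apply), "R" (3x3) and "t" (3): a world point X has camera coordinates R X + t. Camera axes: x right, y down, z forward; pixel columns grow to the right and rows downward; lengths in m; the calibration is good to about 2 mm. A picture is of the moment at which its call begins: read the wrist's pose just before it. get_calibration takes no time and is no camera call; for the wrist camera it gives the pose at the moment of the call.
- order.job_done(): hands the job in, once; it reports no verdict.
The state is a dict: "clock": time; "joint_pos": joint angles; "joint_vel": joint speeds; "tau": joint torques, N m; "eef_pos": TCP position; "tool_rot": TCP orientation; "ft_force": force on the tool from outside, world axes, zero at the start; "ft_torque": the same for the moment, N m; "grip_width": finger opening in m.
Only numpy, scipy, OpenCV 4.12 (cv2) and the standard library are available. Lean on these libraries where they do the work, as an engineer would, in place of code of your own. Each camera call takes 0.05 s, during which the arm holds its last target. There are 200 camera calls.

TASK

Slide the print spatula under the blue cover lying on the black print plate (the rail along the plate's far edge is there to push it against), lift it off on the blade without touching it with the gripper, and set it gently on the white canister so that it sits down inside the raised lip, level on the ledge. Then draw the blade out through the slot and lay the spatula flat on the bench. Keep the cover from tipping, keep the canister where it stands, and leave the two small prints, the bottle and the vase undisturbed.

Things in the scene. Friction and masses are not known exactly. Their poses are not given: they have to be found in the camera images.
- spatula: Print spatula, 230 mm long, 46 wide, 46 high, 0.16 kg, loose, flat on the bench. Origin: on its underside plane, below the grip point; x to the nose, z up. Flat steel blade x 55 to 165, 46 wide, 2 thick (z 0 to 2); upright neck, 20 wide, at x 55 to 59. Red handle x -65 to 40, 24 wide, z 26 to 46. A 24 wide foot at x -65 to -53 reaches down to z 0, so it stands level.
- spatula_grip (a point): Where to grip the spatula from above, fingers closing across its y: 36 mm above its origin, mid-height in the handle. The balance point is about 17 mm ahead of it. Axes as the spatula.
- spatula_nose (a point): Middle of the blade's front edge, on its underside, 165 mm ahead of the spatula's origin. Axes as the spatula.
- cover: Round blue printed cover, 104 mm diameter, 9 thick, about 0.09 kg, loose, lying on the black plate; dark dots on top. Origin: centre of its underside, z up. Underside flat to radius 44, then a bevel rises 4 to the rim, so a thin blade sliding on the plate wedges under the edge. Pushed, it slides on the plate; once against the stop rail it climbs onto the blade.
- bed: Fixed print plate: black surface 16 mm above the bench, 210 long in x (-105 to 105), 250 wide in y. Origin: centre, at bench height; x points to the stop rail, an aluminium bar along the whole far edge: its face is at x = 105, its top at z = 30 (14 above the black surface). The other edges are open.
- canister: White canister, 120 mm diameter, 71 high, 0.6 kg, loose, upright, orange beads inside. Origin: centre of underside, z up. Two rim arcs, on its +y and -y sides, have a ledge at height 64 (radius 40 to 56) and a lip (radius 56 to 60) up to 71; the cover fits inside the lip with 4 clearance. Towards +x and -x the rim has open slots, 62 wide, floor at height 50, for a blade laid along x.
- canister_seat (a point): Point on the canister's axis at ledge height, 64 mm above its underside: where the origin of the seated cover lies. Axes as the canister.
- tower: Bystander: orange square print, 22 x 22 x 36 mm high, 0.03 kg, loose on the black plate beside the cover. Origin: centre of underside.
- gear: Bystander: small green gear, 30 mm diameter, 16 high, 0.03 kg, loose on the black plate on the other side of the cover. Origin: centre of underside.
- bottle: Bystander: white bottle with a blue label, 48 mm diameter, 88 high, 0.25 kg, standing loose on the bench. Origin: centre of underside.
- vase: Bystander: cream printed vase, at most 76 mm diameter, 90 high, 0.25 kg, standing loose on the bench. Origin: centre of underside.
Not all that is in view belongs to the job. There is more than one size of the cover; the job needs the middle-sized.

How it is judged:
By the outcome, as a careful person would: the job done as asked, in the order asked, and still so for the second after the job is handed in, with the robot touching nothing.
It also fails if it takes over 72 s, if anything falls off the work surface, if the arm or the gripper's body presses on something with over 40 N, if the wrist force passes 120 N, or if a joint passes its speed limit or range.

## Working session

There is one attempt and no reset: what is moved stays moved. The work goes in short steps, Python scripts to look and compute and a tool call to move; the robot and the scene stay as the last step left them, time stands still between calls to the robot, and variables do not carry over. Pictures are saved under pics/ and viewed, about 8 in all and at most 12, crops included, and the job is handed in when it is done.

Besides the shell and the picture viewer there is one more tool, called after "Call:" by a JSON object that holds its "op" and its "data". send_rows: Moves the arm, as the interface text tells. Its arguments: {"type":"object","properties":{"moves":{"type":"array","items":{"type":"array"}}},"required":["moves"]}

```bash
ls; mkdir -p pics; python3 - <<'E'
from workcell import readout, camera, get_calibration, order, bot
import cv2,numpy as np
o=readout.get_obs(); print(o['clock'],o['eef_pos'],o['tool_rot'],o['grip_width'])
for n in ["scene","side"]:
    im=camera(n); cv2.imwrite(f"pics/{n}0.png",cv2.resize(im[:,:,::-1],None,fx=1.5,fy=1.5,interpolation=cv2.INTER_CUBIC)); cv2.imwrite(f"{n}0.png",im[:,:,::-1])
    print(n,get_calibration(n))
E
```

```text
pics
0.0 [0.20312683 0.45634749 0.30298055] [ 2.07855253e-01  9.78159000e-01 -1.05228147e-03 -2.39612256e-04] 0.08543981683835669
scene {'fx': 394.2132921308648, 'fy': 394.2132921308648, 'cx': 256.7169602934378, 'cy': 190.82215637627178, 'k1': -0.11257599268068001, 'R': array([[-0.18870034,  0.98191141,  0.01556165],
       [ 0.76165704,  0.15633864, -0.62883765],
       [-0.61989575, -0.10680924, -0.77738089]]), 't': array([ 0.00849411, -0.38926628,  1.27211971])}
side {'fx': 495.0942446543447, 'fy': 495.0942446543447, 'cx': 259.47621497948194, 'cy': 192.72082111514842, 'k1': -0.10432339663576039, 'R': array([[-0.94904642, -0.31434992, -0.02224908],
       [-0.19850992,  0.65116274, -0.73251683],
       [ 0.24475438, -0.69077581, -0.68038524]]), 't': array([0.53427008, 0.10336909, 1.07041476])}
```

View pics/scene0.png

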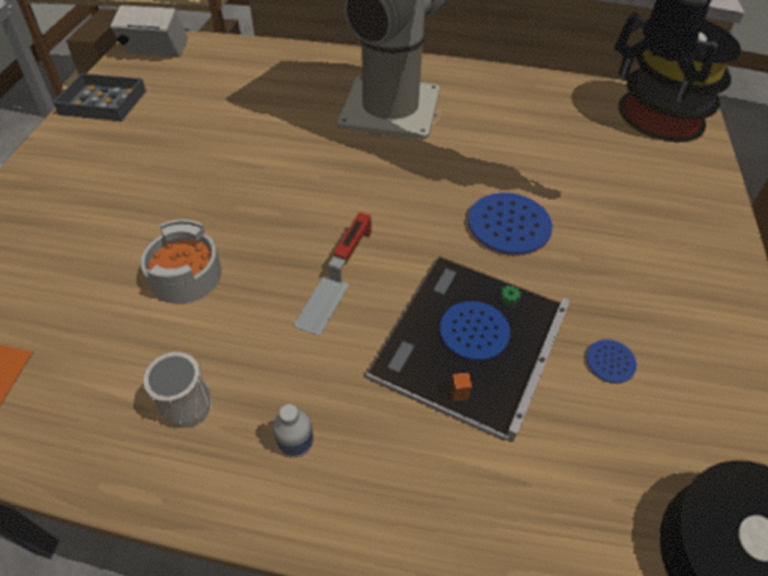

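View pics/side0.png

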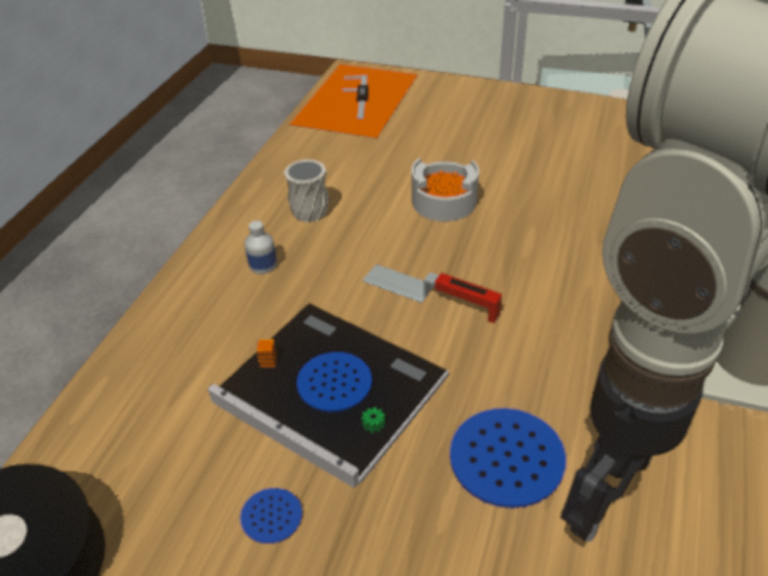

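Candidates for the cover (scene, 1.5x px): large at (510,222) on the bench, medium at (475,330) on the plate, small at (611,361) on the bench. I choose the one on the plate. The canister is at (180,262), not the vase at (177,388). One crop checks this and gives me the corners.

```bash
python3 - <<'E'
import cv2
a=cv2.imread('scene0.png')[130:310,85:405]
cv2.imwrite('pics/c1.png',cv2.resize(a,None,fx=2.5,fy=2.5,interpolation=cv2.INTER_CUBIC))
b=cv2.imread('side0.png')[95:325,130:390]
cv2.imwrite('pics/c2.png',cv2.resize(b,None,fx=2.5,fy=2.5,interpolation=cv2.INTER_CUBIC))
E
```

```text
(no output)
```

View pics/c1.png

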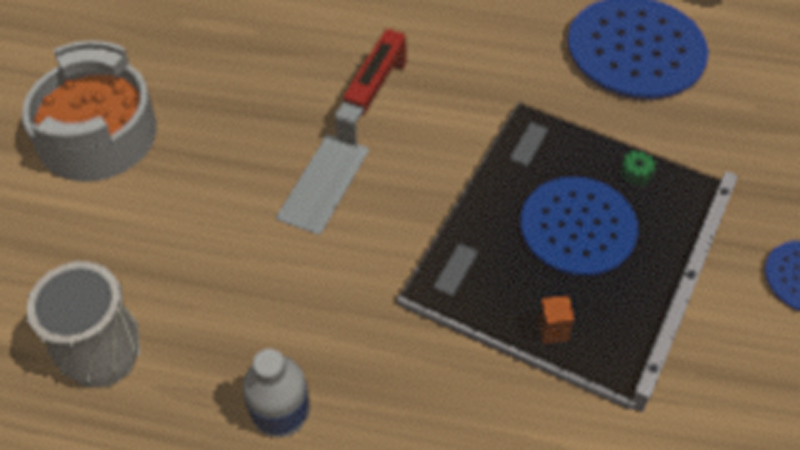

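View pics/c2.png

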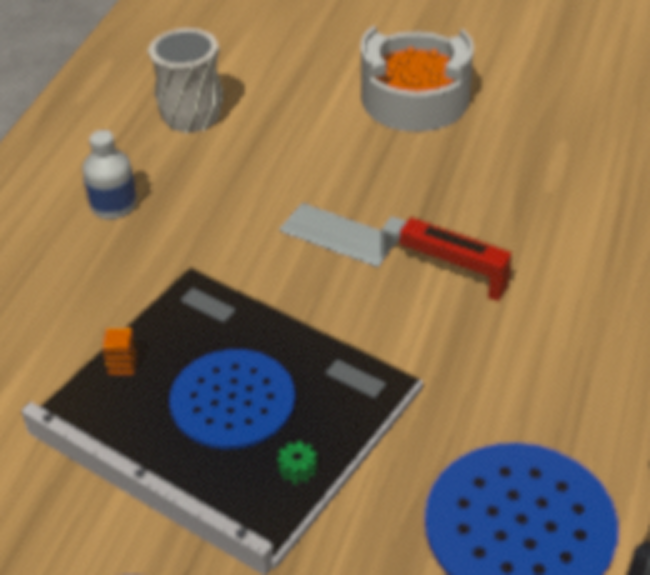

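Crops show: medium cover on plate at c1 (580,225); spatula blade nose corners at (279,216)/(318,231), canister slots facing image left/right. Now fit the poses in both views.

```bash
cat > h.py <<'E'
import numpy as np, cv2
from scipy.optimize import least_squares
from scipy.spatial.transform import Rotation as Ro
def proj(c,X):
    p=np.atleast_2d(X)@c['R'].T+c['t']; s=p[:,:2]/p[:,2:]; s=s*(1+c['k1']*(s**2).sum(1,keepdims=True))
    return s*[c['fx'],c['fy']]+[c['cx'],c['cy']]
def unproj(c,uv,z):
    uv=np.atleast_2d(np.asarray(uv,float)); d=(uv-[c['cx'],c['cy']])/[c['fx'],c['fy']]; s=d.copy()
    for _ in range(20): s=d/(1+c['k1']*(s**2).sum(1,keepdims=True))
    r=np.c_[s,np.ones(len(s))]@c['R']; o=-c['R'].T@c['t']
    return o+r*((z-o[2])/r[:,2])[:,None]
def W(p,L):  # planar pose (m,m,rad), local mm -> world m
    L=np.atleast_2d(L)/1000.; c,s=np.cos(p[2]),np.sin(p[2])
    return np.c_[p[0]+c*L[:,0]-s*L[:,1],p[1]+s*L[:,0]+c*L[:,1],L[:,2]]
def fit(obs,p0):  # obs: list of (calib, local Nx3 mm, pix Nx2)
    f=lambda p:np.concatenate([(proj(c,W(p,L))-u).ravel() for c,L,u in obs])
    r=least_squares(f,p0,loss='soft_l1',x_scale=[.01,.01,.1]); return r.x,np.round(f(r.x).reshape(-1,2),1)
def blobs(im,lo,hi,amin=30):
    m=cv2.inRange(cv2.cvtColor(im,cv2.COLOR_BGR2HSV),lo,hi)
    n,l,s,c=cv2.connectedComponentsWithStats(m)
    return [(s[i,4],c[i],l==i) for i in range(1,n) if s[i,4]>=amin]
E
python3 - <<'E'
from h import *
from workcell import get_calibration
S,D=get_calibration('scene'),get_calibration('side')
s=lambda l:np.array([[85+(u+.5)/2.5-.5,130+(v+.5)/2.5-.5] for u,v in l])
d=lambda l:np.array([[130+(u+.5)/2.5-.5,95+(v+.5)/2.5-.5] for u,v in l])
B=[(-105,125,16),(-105,-125,16),(105,125,30),(105,-125,30)]
print('bed',fit([(S,B,s([(520,104),(398,300),(722,180),(638,392)])),(D,[B[1],B[0],B[3],B[2]],d([(192,269),(421,382),(38,403),(275,545)]))],[.45,.1,1.3]))
print('spat',fit([(S,[(165,23,2),(165,-23,2),(55,23,2),(55,-23,2),(-65,-12,46),(-65,12,46)],s([(318,231),(279,216),(367,150),(327,138),(388,30),(407,37)])),
 (D,[(165,23,2),(165,-23,2),(55,23,2),(-65,12,46),(-65,-12,46)],d([(281,230),(303,204),(381,265),(490,268),(511,252)]))],[.4,0,-.4]))
for n,c in(('scene',S),('side',D)):
    im=cv2.imread(n+'0.png')
    for nm,lo,hi,z in(('blue',(105,120,60),(125,255,255),.025),('green',(45,80,40),(80,255,255),.012),('orange',(5,190,120),(14,255,255),.03)):
        for a,cc,m in blobs(im,lo,hi):
            if nm=='blue':
                k=np.argwhere(m)[:,::-1]; h=cv2.convexHull(k.astype(np.int32))[:,0]; w=unproj(c,h,z); (x,y),r=cv2.minEnclosingCircle((w[:,:2]*1000).astype(np.float32)); e=w[:,:2].mean(0); print(n,nm,a,np.round(cc),round(x),round(y),round(r))
            else: print(n,nm,a,np.round(cc),np.round(unproj(c,cc,z)[0]*1000))
# canister beads / bottle / vase rough
print('can rim c',unproj(S,s([(87,108)]),.05)*1000,unproj(D,d([(417,70)]),.05)*1000)
print('bottle',unproj(S,s([(278,415)]),.01)*1000,'vase',unproj(S,s([(100,355)]),.01)*1000)
E
```

```text
bed (array([0.57244122, 0.22927618, 1.29162038]), array([[-0.3, -1.1],
       [ 1.4, -2.2],
       [ 1.4, -4.3],
       [-0.6, -0.7],
       [-0.6, -0.6],
       [-0.5, -1.3],
       [-2.8, -0.3],
       [-0.5, -0. ]]))
spat (array([ 0.44325186,  0.01667946, -0.210521  ]), array([[-0.1,  1.5],
       [-2.3,  0.8],
       [ 0.9, -0.5],
       [-0. , -1.5],
       [-0.4, -1.2],
       [ 0.6, -1.4],
       [-1.2, -0.5],
       [-0.3, -0.9],
       [-1.8,  0.6],
       [ 4.2,  0.3],
       [ 0.2,  0.3]]))
scene blue 1559 [340. 149.] 327 275 72
scene blue 1417 [316. 220.] 566 235 54
scene blue 615 [407. 240.] 583 438 35
scene green 125 [340. 196.] [478. 286.  12.]
scene orange 269 [  6. 245.] [ 775. -416.   30.]
side blue 41 [171. 175.] 779 34 15
side blue 1640 [222. 254.] 565 235 55
side blue 3759 [338. 305.] 311 286 73
side blue 1101 [181. 343.] 561 454 36
side green 236 [248. 279.] [495. 274.  12.]
side orange 2262 [236.  67.] [ 808. -503.   30.]
side orange 300 [296. 122.] [ 541. -257.   30.]
side orange 76 [177. 231.] [682. 211.  30.]
can rim c [[ 545.00818414 -235.77010803   50.        ]] [[ 532.82455648 -228.55425925   50.        ]]
bottle [[788.4124458   19.83978559  10.        ]] vase [[ 768.34738959 -140.0437989    10.        ]]
```

```bash
cat >> h.py <<'E'
def Rt(psi,tilt=0):  # tool down, tool x at world angle psi; spatula nose raised by tilt (nose along -tool x)
    x=np.array([np.cos(psi),np.sin(psi),0]); z=np.array([0,0,-1.]); M=np.c_[x,np.cross(z,x),z]
    return M@Ro.from_rotvec([0,tilt,0]).as_matrix()
def rows(pos,R,say=''):
    from workcell import readout
    o=readout.get_obs(); R0=Ro.from_quat(o['tool_rot']).as_matrix()
    print(say,'t',round(o['clock'],2),'shift',np.round(R0.T@(np.array(pos)-o['eef_pos'])*1000,1),'turn',np.round(Ro.from_matrix(R0.T@R).as_rotvec(),4))
E
python3 -c "
from h import *
rows([.46,-.08,.36],Rt(np.radians(168)))"
```

```text
t 0.1 shift [-452.8 -385.7  -56.2] turn [-1.900e-03 -2.000e-04 -2.093e-01]
```

Call:
{"op": "send_rows", "data": {"moves": [[[-38, -32, -5], [0, 0, -0.017], 85], [[-76, -64, -10], [0, 0, -0.035], 85], [[-113, -96, -14], [0, 0, -0.05], 85], [[-151, -128, -19], [0, 0, -0.07], 85], [[-189, -161, -23], [0, 0, -0.09], 85], [[-226, -193, -28], [0, 0, -0.105], 85], [[-264, -225, -33], [0, 0, -0.122], 85], [[-302, -257, -37], [0, 0, -0.14], 85], [[-340, -289, -42], [0, 0, -0.157], 85], [[-377, -321, -47], [0, 0, -0.175], 85], [[-415, -354, -51], [0, 0, -0.192], 85], [[-453, -386, -56], [0, 0, -0.209], 85]]}}

```text
clock: 1.1
eef_pos: [0.4181, 0.0055, 0.3505]
tool_rot: [0.104, 0.995, -0.001, -0.0]
ft_force: [1.1, 0.3, 0.1]
grip_width: 0.0852
```

Call:
{"op": "send_rows", "data": {"moves": [[[-40, -36, -8], [0, 0, -0.02], 85], [[-40, -36, -8], [0, 0, -0.02], 85], [[-40, -36, -8], [0, 0, -0.02], 85]]}}

```text
clock: 1.35
eef_pos: [0.4514, -0.041, 0.3582]
tool_rot: [0.097, 0.995, -0.001, -0.0]
ft_force: [0.4, 0.4, -1.1]
grip_width: 0.0851
```

```bash
python3 - <<'E'
from h import *
from workcell import *
o=readout.get_obs(); print(o['clock'],o['eef_pos'],o['tool_rot'],o['joint_pos'])
c=get_calibration('wrist'); im=camera('wrist')[:,:,::-1]
np.save('w1.npy',c,allow_pickle=True); cv2.imwrite('w1.png',im); cv2.imwrite('pics/w1.png',cv2.resize(im,None,fx=1.5,fy=1.5,interpolation=cv2.INTER_CUBIC)); print(c)
E
```

```text
1.35 [ 0.45135288 -0.04095164  0.35822149] [ 9.71464987e-02  9.95269406e-01 -1.14736828e-03 -2.25241986e-04] [-0.08931588  0.12982122  0.00875537  1.45019926 -0.00229107  0.10528469]
{'fx': 300.22375447389356, 'fy': 300.22375447389356, 'cx': 256.8019879788381, 'cy': 191.38274066542033, 'k1': -0.028390798123119884, 'R': array([[ 0.19326626,  0.98114561, -0.00120398],
       [ 0.92775315, -0.18234944,  0.3256114 ],
       [ 0.31925265, -0.06404669, -0.94550292]]), 't': array([-0.04699212, -0.48700014,  0.28538183])}
```

View pics/w1.png

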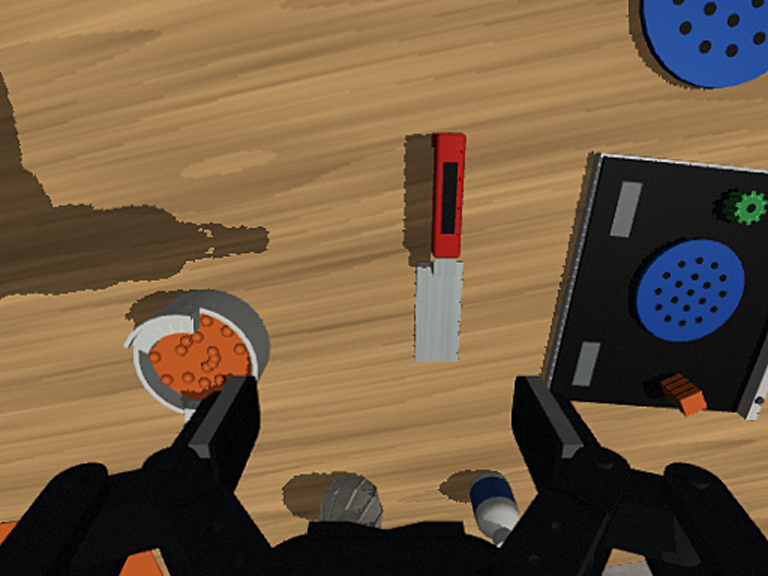

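Spatula at w1 x≈440, y 133–361; canister rim at (200,350) with only its near arc visible (from (128,345) to (198,320)), lower arc hidden by a finger. Crop for its angle.

```bash
python3 - <<'E'
from h import *
a=cv2.imread('w1.png')[185:285,75:190]
cv2.imwrite('pics/c3.png',cv2.resize(a,None,fx=6,fy=6,interpolation=cv2.INTER_CUBIC))
c=np.load('w1.npy',allow_pickle=True).item()
q=lambda l:(np.array(l)+.5)/1.5-.5
p,r=fit([(c,[(165,23,2),(165,-23,2),(55,23,2),(55,-23,2),(-65,-12,46),(-65,12,46),(40,12,46),(40,-12,46)],q([(459.5,361),(415,361),(463,261),(416,262),(434,133),(465,133),(461,257),(432,257)]))],[.44,.01,-.2])
print(p,r.tolist())
for a,cc,m in blobs(cv2.imread('w1.png'),(105,120,60),(125,255,255),800):
    h=cv2.convexHull(np.argwhere(m)[:,::-1].astype(np.int32))[:,0]; w=unproj(c,h,.024); print(cv2.minEnclosingCircle((w[:,:2]*1000).astype(np.float32)))
print('bed edge pts',unproj(c,q([(597,154),(573,275)]),.016))
E
```

```text
[ 0.44326252  0.01423687 -0.18011715] [[-0.4, -0.2], [0.4, 0.2], [0.2, -0.1], [0.3, -0.4], [0.5, -0.3], [-0.4, -0.5], [-0.9, 0.7], [0.2, 0.9]]
((344.36199951171875, 246.36871337890625), 61.51911544799805)
((567.888671875, 235.61976623535156), 52.75758361816406)
bed edge pts [[0.42263782 0.15558749 0.016     ]
 [0.5315504  0.12741014 0.016     ]]
```

View pics/c3.png

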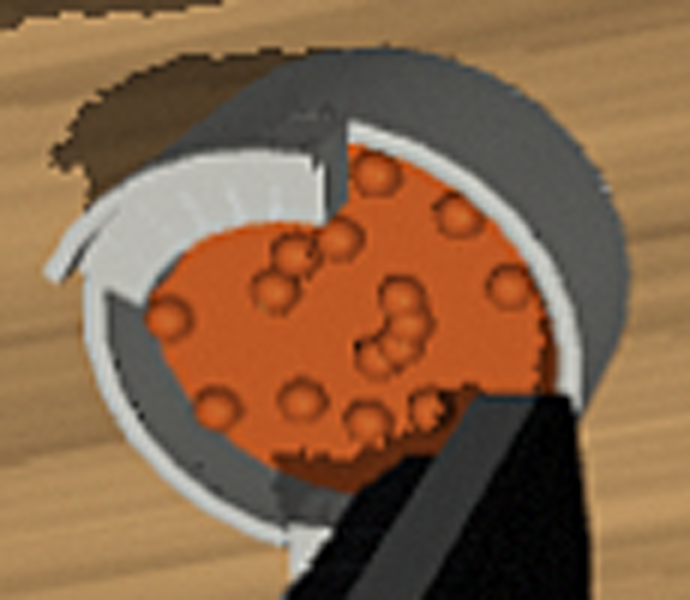

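```bash
python3 - <<'E'
from h import *
c=np.load('w1.npy',allow_pickle=True).item()
q=lambda l:np.array([[75+(u+.5)/6-.5,185+(v+.5)/6-.5] for u,v in l])
ring=unproj(c,q([(84,320),(110,430),(200,518),(275,545),(583,350),(545,250),(460,165),(400,137)]),.05)
inn=unproj(c,q([(325,222),(145,307)]),.064); lip=unproj(c,q([(47,278),(70,228),(120,175),(200,150),(290,150)]),.071)
f=lambda p:np.r_[np.hypot(*(ring[:,:2]-p).T)-.06,np.hypot(*(lip[:,:2]-p).T)-.06,np.hypot(*(inn[:,:2]-p).T)-.04]
r=least_squares(f,[.54,-.23]); print(r.x,np.round(f(r.x)*1000,1))
for nm,P in(('inn',inn),('lipend',lip[:1]),('liplow',unproj(c,q([(290,530)]),.071)),('lipR',unproj(c,q([(322,155)]),.071))):
    d=P[:,:2]-r.x; print(nm,np.round(np.hypot(*d.T)*1000),np.degrees(np.arctan2(d[:,1],d[:,0])))
d=inn[0]-inn[1]; print('chord',np.degrees(np.arctan2(d[1],d[0])),np.linalg.norm(d))
E
```

```text
[ 0.53850151 -0.24290532] [-1.3  1.7  1.6 -0.8  0.4 -0.1 -0.1 -0.8 -1.1  0.   1.7  0.8  0.3  0.7
 -1. ]
inn [41. 39.] [ 154.65635927 -128.81074448]
lipend [59.] [-130.46220995]
liplow [37.] [-21.07602455]
lipR [60.] [154.60056882]
chord 104.4925597852097 0.04938958180874189
```

```bash
python3 -c "
from h import *
rows([.4433,.0142,.16],Rt(np.pi-.18));rows([.4433,.0142,.089],Rt(np.pi-.18))"
```

```text
t 1.4 shift [ 16.6  51.6 197.9] turn [-0.0016 -0.002  -0.0128]
 t 1.4 shift [ 16.4  51.7 268.9] turn [-0.0016 -0.002  -0.0128]
```

Call:
{"op": "send_rows", "data": {"moves": [[[4, 13, 35], [0, 0, -0.004], 85], [[8, 26, 70], [0, 0, -0.006], 85], [[12, 39, 105], [0, 0, -0.01], 85], [[16, 51, 140], [-0.0016, -0.002, -0.0128], 85], [[16.5, 51.6, 170], [-0.0016, -0.002, -0.0128], 85], [[16.5, 51.6, 200], [-0.0016, -0.002, -0.0128], 85], [[16.5, 51.6, 225], [-0.0016, -0.002, -0.0128], 75], [[16.5, 51.6, 245], [-0.0016, -0.002, -0.0128], 65], [[16.5, 51.6, 260], [-0.0016, -0.002, -0.0128], 60], [[16.5, 51.6, 269], [-0.0016, -0.002, -0.0128], 55], [[16.5, 51.6, 269], [-0.0016, -0.002, -0.0128], 50], [[16.5, 51.6, 269], [-0.0016, -0.002, -0.0128], 50]]}}

```text
clock: 2.4
eef_pos: [0.4426, 0.0149, 0.089]
tool_rot: [0.089, 0.996, 0.0, -0.001]
ft_force: [0.1, 0.1, 0.4]
grip_width: 0.0498
```

```bash
python3 -c "
from h import *
rows([.4433,.0142,.089],Rt(np.pi-.18))"
```

```text
t 2.4 shift [-0.8 -0.5 -0. ] turn [ 0.     -0.0011  0.0013]
```

Call:
{"op": "send_rows", "data": {"moves": [[[0, 0, 0], [0, 0, 0], 35], [[0, 0, 0], [0, 0, 0], 20], [[0, 0, 0], [0, 0, 0], 10], [[0, 0, 0], [0, 0, 0], 10], [[0, 0, 0], [0, 0, 0], 10], [[0, 0, 0], [0, 0, 0], 10]]}}

```text
clock: 2.9
eef_pos: [0.4435, 0.0149, 0.0903]
tool_rot: [0.089, 0.996, 0.0, 0.001]
ft_force: [-1.0, 0.1, 7.0]
grip_width: 0.0231
```

```bash
cat >> h.py <<'E'
def spat(O,th,tilt=0,say='',off=(0,0,.0903)):  # spatula origin at O, nose heading th, tilt>0 = nose DOWN
    R=Rt(th+np.pi,tilt); rows(np.array(O)-R@np.array(off),R,say)
E
python3 -c "
from h import *
spat([.504,.004,.06],1.305)"
```

```text
t 2.9 shift [-61.5   0.1 -59.9] turn [-3.0000e-04  1.9000e-03 -1.4838e+00]
```

Call:
{"op": "send_rows", "data": {"moves": [[[0, 0, -5], [0, 0, 0], 10], [[0, 0, -15], [0, 0, 0], 10], [[0, 0, -30], [0, 0, 0], 10], [[-3, 0, -45], [0, 0, -0.05], 10], [[-8, 0, -55], [0, 0, -0.15], 10], [[-13, 0, -60], [0, 0, -0.25], 10], [[-18, 0, -60], [0, 0, -0.35], 10], [[-23, 0, -60], [0, 0, -0.46], 10], [[-28, 0, -60], [0, 0, -0.57], 10], [[-33, 0, -60], [0, 0, -0.68], 10], [[-38, 0, -60], [0, 0, -0.79], 10], [[-42, 0, -60], [0, 0, -0.9], 10]]}}

```text
clock: 3.9
eef_pos: [0.4849, 0.0073, 0.1506]
tool_rot: [-0.355, 0.935, 0.0, 0.001]
ft_force: [-0.0, -0.4, -1.3]
grip_width: 0.023
```

```bash
python3 -c "
from h import *
spat([.504,.004,.06],1.305)"
```

```text
t 3.9 shift [-12.1 -15.1   0.3] turn [-0.001   0.0014 -0.5786]
```

Finish the turn, go down to 12 mm above the plate, and look.

Call:
{"op": "send_rows", "data": {"moves": [[[-2, -3, 0], [0, 0, -0.1], 10], [[-4, -5, 0], [0, 0.0014, -0.2], 10], [[-6, -8, 0], [0, 0.0014, -0.3], 10], [[-8, -10, 5], [0, 0.0014, -0.4], 10], [[-10, -13, 10], [0, 0.0014, -0.5], 10], [[-12, -15, 18], [-0.001, 0.0014, -0.5786], 10], [[-12, -15, 25], [-0.001, 0.0014, -0.5786], 10], [[-12, -15, 32], [-0.001, 0.0014, -0.5786], 10], [[-12, -15, 32], [-0.001, 0.0014, -0.5786], 10], [[-12, -15, 32], [-0.001, 0.0014, -0.5786], 10]]}}

```text
clock: 4.73
eef_pos: [0.5032, 0.004, 0.1181]
tool_rot: [-0.607, 0.795, 0.001, -0.001]
ft_force: [0.9, -0.2, -2.3]
grip_width: 0.0232
```

```bash
python3 - <<'E'
from h import *
from workcell import *
spat([.504,.004,.016],1.305)
c=get_calibration('wrist'); im=camera('wrist')[:,:,::-1]; np.save('w2.npy',c,allow_pickle=True); cv2.imwrite('w2.png',im)
s=camera('scene')[:,:,::-1]; cv2.imwrite('s2.png',s)
a=cv2.resize(im,(512,384)); b=cv2.resize(s[120:320,190:410],(422,384),interpolation=cv2.INTER_CUBIC)
cv2.imwrite('pics/w2.png',cv2.resize(np.hstack([a,b])[:, :],(800,329),interpolation=cv2.INTER_AREA) if 0 else im.repeat(1,0))
for a,cc,m in blobs(im,(105,120,60),(125,255,255),800):
    h=cv2.convexHull(np.argwhere(m)[:,::-1].astype(np.int32))[:,0]; w=unproj(c,h,.024); print(cc,cv2.minEnclosingCircle((w[:,:2]*1000).astype(np.float32)))
E
```

```text
t 4.73 shift [-0.2 -0.8 11.8] turn [ 0.0017 -0.0005 -0.0012]
```

View pics/w2.png

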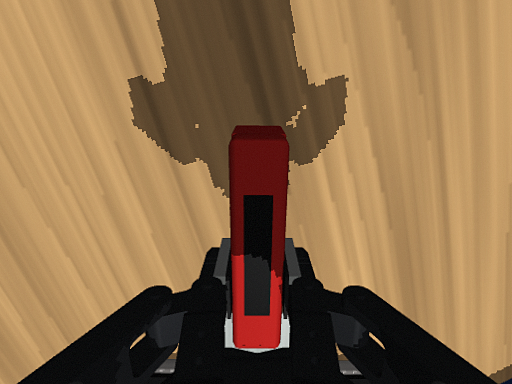

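Call:
{"op": "send_rows", "data": {"moves": [[[0, -0.8, 4], [0.0017, 0.006, -0.001], 10], [[0, -0.8, 8], [0.0017, 0.012, -0.001], 10], [[0, -0.8, 9], [0.0017, 0.012, -0.001], 10], [[0, -0.8, 9.5], [0.0017, 0.012, -0.001], 10], [[0, -0.8, 10], [0.0017, 0.012, -0.001], 10], [[0, -0.8, 10], [0.0017, 0.012, -0.001], 10]]}}

```text
clock: 5.33
eef_pos: [0.5046, 0.0038, 0.1087]
tool_rot: [-0.607, 0.794, -0.004, -0.004]
ft_force: [0.3, -0.4, -1.6]
grip_width: 0.0232
```

```bash
python3 - <<'E'
from h import *
from workcell import *
spat([.504,.004,.016],1.305)
o=readout.get_obs(); print(o['ft_force'],o['ft_torque'])
s=camera('scene')[:,:,::-1]; d=camera('side')[:,:,::-1]; cv2.imwrite('s3.png',s); cv2.imwrite('d3.png',d)
a=cv2.resize(s[120:300,200:400],(556,500),interpolation=cv2.INTER_CUBIC)
b=cv2.resize(d[180:350,130:330],(588,500),interpolation=cv2.INTER_CUBIC)
cv2.imwrite('pics/sd3.png',cv2.resize(np.hstack([a,b]),(800,350),interpolation=cv2.INTER_AREA))
E
```

```text
t 5.33 shift [-0.   0.7  2.4] turn [-0.0016 -0.012   0.0003]
[ 0.28789498 -0.39715057 -1.59093342] [0.01582432 0.07222645 0.03561803]
```

View pics/sd3.png

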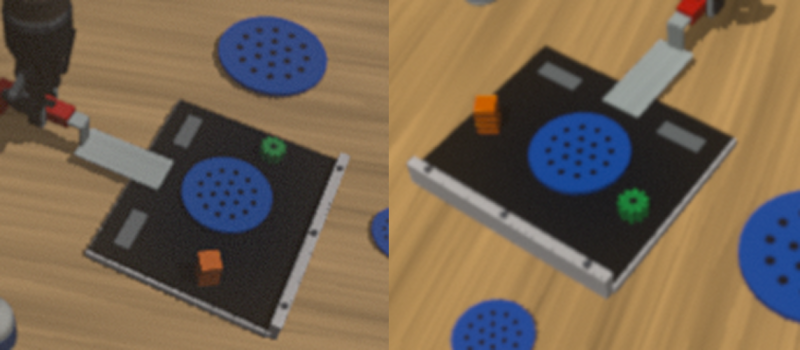

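Blade is aligned with the cover (left: nose (167,172) → cover (227,194)). Lower to contact.

Call:
{"op": "send_rows", "data": {"moves": [[[0, 0, 0.7], [0, 0, 0], 10], [[0, 0, 1.2], [0, 0, 0], 10], [[0, 0, 1.2], [0, 0, 0], 10]]}}

```text
clock: 5.68
eef_pos: [0.5049, 0.0037, 0.1078]
tool_rot: [-0.607, 0.795, -0.005, -0.004]
ft_force: [0.2, -1.4, -0.3]
grip_width: 0.023
```

Call:
{"op": "send_rows", "data": {"moves": [[[0, 0, 0.7], [0, 0, 0], 10], [[0, 0, 1.2], [0, 0, 0], 10], [[0, 0, 1.2], [0, 0, 0], 10]]}}

```text
clock: 5.93
eef_pos: [0.505, 0.0035, 0.1068]
tool_rot: [-0.607, 0.795, -0.005, -0.004]
ft_force: [-0.2, -1.4, 1.1]
grip_width: 0.0231
```

```bash
cat > adv.py <<'E'
from h import *
import sys
from workcell import readout
u=np.array([np.cos(1.305),np.sin(1.305),0]); c=np.array([.567,.2355,0])
o=readout.get_obs(); R=Ro.from_quat(o['tool_rot']).as_matrix(); O=o['eef_pos']+R@[0,0,.0903]
s=(O-c)@u; print('nose rel cover start',s+.165,'lat',np.cross(u,O-c)[2],'z',O[2],'tilt',np.arcsin(R[2,0]),'F',o['ft_force'],'T',o['ft_torque'])
for d in map(float,sys.argv[1].split(',')): spat(c+u*(s+d/1000)+[0,0,O[2]],1.305,float(sys.argv[2]),d)
E
python3 adv.py 30,60 .012
```

```text
nose rel cover start -0.07617354831764292 lat -0.0013057026896534304 z 0.01651711023832239 tilt 0.011839286492135328 F [-0.16203894 -1.40074042  1.09348855] T [0.06747924 0.11640834 0.12524517]
30.0 t 5.93 shift [-30.    1.1  -0.4] turn [-0.0026  0.0002 -0.0001]
60.0 t 5.93 shift [-60.    1.1  -0.7] turn [-0.0026  0.0002 -0.0001]
```

Call:
{"op": "send_rows", "data": {"moves": [[[-5, 0.5, 0.2], [-0.0026, 0, 0], 10], [[-10, 1, 0.2], [-0.0026, 0, 0], 10], [[-15, 1, 0.1], [-0.0026, 0, 0], 10], [[-20, 1, 0.1], [-0.0026, 0, 0], 10], [[-25, 1, 0], [-0.0026, 0, 0], 10], [[-30, 1, 0], [-0.0026, 0, 0], 10], [[-35, 1, -0.1], [-0.0026, 0, 0], 10], [[-40, 1, -0.1], [-0.0026, 0, 0], 10], [[-45, 1, -0.2], [-0.0026, 0, 0], 10], [[-50, 1, -0.2], [-0.0026, 0, 0], 10], [[-55, 1, -0.3], [-0.0026, 0, 0], 10], [[-60, 1, -0.3], [-0.0026, 0, 0], 10]]}}

```text
clock: 6.93
eef_pos: [0.5198, 0.0621, 0.1064]
tool_rot: [-0.607, 0.795, -0.004, -0.005]
ft_force: [-0.2, -2.7, 2.9]
grip_width: 0.023
```

```bash
python3 adv.py 30,60 .012;  python3 - <<'E'
from h import *
from workcell import *
for n in('scene','side'):
    c=get_calibration(n); im=camera(n)[:,:,::-1]
    for a,cc,m in blobs(im,(105,120,60),(125,255,255),800):
        h=cv2.convexHull(np.argwhere(m)[:,::-1].astype(np.int32))[:,0]; w=unproj(c,h,.024); print(n,cc,cv2.minEnclosingCircle((w[:,:2]*1000).astype(np.float32)))
E
```

```text
nose rel cover start -0.015746199182097687 lat -3.565763532977634e-05 z 0.016104417883844924 tilt 0.01198157546494354 F [-0.18030169 -2.66266891  2.94728062] T [-0.20473057  0.09644076  0.1000498 ]
30.0 t 6.93 shift [-30.    0.   -0.4] turn [ 0.      0.     -0.0002]
60.0 t 6.93 shift [-60.    0.   -0.7] turn [ 0.      0.     -0.0002]
scene [339.77205409 148.51191243] ((326.1224365234375, 274.8485107421875), 72.47509765625)
scene [330.11236749 225.17243816] ((573.5775756835938, 266.5936584472656), 53.48870849609375)
side [212.47831184 265.00644783] ((575.3643798828125, 267.8243713378906), 55.2293701171875)
side [338.08208955 304.74946695] ((310.8750305175781, 285.0286865234375), 73.49142456054688)
side [180.48685403 343.2175884 ] ((561.6419677734375, 453.6639099121094), 36.1075325012207)
```

Call:
{"op": "send_rows", "data": {"moves": [[[-5, 0, 0], [0, 0, 0], 10], [[-10, 0, -0.1], [0, 0, 0], 10], [[-15, 0, -0.2], [0, 0, 0], 10], [[-20, 0, -0.2], [0, 0, 0], 10], [[-25, 0, -0.3], [0, 0, 0], 10], [[-30, 0, -0.4], [0, 0, 0], 10], [[-35, 0, -0.4], [0, 0, 0], 10], [[-40, 0, -0.5], [0, 0, 0], 10], [[-45, 0, -0.5], [0, 0, 0], 10], [[-50, 0, -0.6], [0, 0, 0], 10]]}}

```text
clock: 7.87
eef_pos: [0.5333, 0.1116, 0.1065]
tool_rot: [-0.608, 0.794, -0.003, -0.004]
ft_force: [-1.1, -2.9, 2.6]
grip_width: 0.0228
```

```bash
python3 adv.py 30,60 .012;  cat > look.py <<'E'
from h import *
from workcell import *
import sys
z=float(sys.argv[1])
for n in('scene','side'):
    c=get_calibration(n); im=camera(n)[:,:,::-1]; cv2.imwrite(n+'_l.png',im)
    for a,cc,m in blobs(im,(105,120,60),(125,255,255),800):
        h=cv2.convexHull(np.argwhere(m)[:,::-1].astype(np.int32))[:,0]; w=unproj(c,h,z); (x,y),r=cv2.minEnclosingCircle((w[:,:2]*1000).astype(np.float32))
        if 45<r<64: print(n,np.round(cc,1),round(x,1),round(y,1),round(r,1),'ellipse',[np.round(t,1) for t in cv2.fitEllipse(h)])
E
python3 look.py .025
```

```text
nose rel cover start 0.03569491847617773 lat -3.35067857102217e-05 z 0.016162764764594217 tilt 0.010293052127506504 F [-1.05703719 -2.89098105  2.58593505] T [-0.33504977  0.15075519  0.05569772]
30.0 t 7.87 shift [-30.2  -0.   -0.3] turn [-0.      0.0017  0.001 ]
60.0 t 7.87 shift [-60.2  -0.   -0.6] turn [-0.      0.0017  0.001 ]
scene [336.9 227.7] 578.7 282.2 53.7 ellipse [array([337. , 227.7]), array([39.4, 47.4]), np.float64(111.8)]
side [208.1 268.9] 578.9 281.3 55.8 ellipse [array([208.1, 268.9]), array([42.2, 52.2]), np.float64(85.7)]
```

Call:
{"op": "send_rows", "data": {"moves": [[[-5, 0, 0], [0, 0, 0.0005], 10], [[-10, 0, -0.1], [0, 0.001, 0.001], 10], [[-15, 0, -0.15], [0, 0.0017, 0.001], 10], [[-20, 0, -0.2], [0, 0.0017, 0.001], 10], [[-25, 0, -0.25], [0, 0.0017, 0.001], 10], [[-30, 0, -0.3], [0, 0.0017, 0.001], 10], [[-35, 0, -0.35], [0, 0.0017, 0.001], 10], [[-40, 0, -0.4], [0, 0.0017, 0.001], 10], [[-45, 0, -0.45], [0, 0.0017, 0.001], 10], [[-50, 0, -0.5], [0, 0.0017, 0.001], 10]]}}

```text
clock: 8.8
eef_pos: [0.5466, 0.1611, 0.1065]
tool_rot: [-0.608, 0.794, -0.003, -0.004]
ft_force: [-0.0, -5.0, 2.2]
grip_width: 0.023
```

```bash
python3 adv.py 10,20 .012; python3 look.py .026
```

```text
nose rel cover start 0.08687449487859414 lat 0.00011951403377465086 z 0.016176342918913025 tilt 0.010634474640200973 F [-0.03688955 -5.03456946  2.20297701] T [-0.55431053  0.21583332  0.02706104]
10.0 t 8.8 shift [-10.1  -0.1  -0.1] turn [0.     0.0014 0.0012]
20.0 t 8.8 shift [-20.1  -0.1  -0.2] turn [0.     0.0014 0.0012]
scene [336.3 229.7] 584.6 281.4 53.6 ellipse [array([336.4, 229.7]), array([39.8, 47.8]), np.float64(108.7)]
side [205.5 267.6] 585.6 281.2 55.2 ellipse [array([205.4, 267.8]), array([41.9, 51.7]), np.float64(86.1)]
```

Call:
{"op": "send_rows", "data": {"moves": [[[-3, 0, 0], [0, 0, 0], 10], [[-6, 0, 0], [0, 0, 0], 10], [[-9, 0, -0.1], [0, 0, 0], 10], [[-11, 0, -0.1], [0, 0, 0], 10], [[-11, 0, -0.1], [0, 0, 0], 10]]}}

```text
clock: 9.32
eef_pos: [0.5499, 0.1733, 0.1064]
tool_rot: [-0.608, 0.794, -0.002, -0.003]
ft_force: [0.0, -1.9, 0.7]
grip_width: 0.0234
```

```bash
python3 adv.py -6,0 -.02; python3 look.py .026
```

```text
nose rel cover start 0.09974848314546159 lat 0.00015651032363333053 z 0.01614746467485048 tilt 0.007862919765375672 F [ 0.04123648 -1.88307308  0.65615669] T [-0.1260788   0.03103703  0.00337447]
-6.0 t 9.32 shift [ 8.5 -0.1  0.1] turn [-0.     -0.0279  0.0028]
0.0 t 9.32 shift [ 2.5 -0.2  0. ] turn [-0.     -0.0279  0.0028]
scene [336.1 229.7] 584.7 281.1 53.4 ellipse [array([336.3, 229.7]), array([39.8, 47.4]), np.float64(108.9)]
side [205.6 267.5] 585.6 281.2 55.2 ellipse [array([205.4, 267.7]), array([41.8, 51.7]), np.float64(85.2)]
```

Call:
{"op": "send_rows", "data": {"moves": [[[1, 0, -0.5], [0, -0.005, 0], 10], [[2.5, 0, -1], [0, -0.01, 0], 10], [[3.5, 0, -2], [0, -0.015, 0], 10], [[4, 0, -3.5], [0, -0.018, 0], 10], [[4, 0, -6], [0, -0.02, 0], 10], [[4, 0, -10], [0, -0.02, 0], 10], [[4, 0, -14], [0, -0.02, 0], 10], [[4, 0, -18], [0, -0.02, 0], 10], [[4, 0, -22], [0, -0.02, 0], 10], [[4, 0, -25], [0, -0.02, 0], 10], [[4, 0, -25], [0, -0.02, 0], 10]]}}

```text
clock: 10.33
eef_pos: [0.5495, 0.1698, 0.1325]
tool_rot: [-0.608, 0.794, 0.004, 0.006]
ft_force: [0.5, -1.1, -2.4]
grip_width: 0.0228
```

```bash
python3 adv.py 0 -.01; python3 look.py .052; python3 - <<'E'
from h import *
s=cv2.imread('scene_l.png');d=cv2.imread('side_l.png')
a=cv2.resize(s[120:300,200:400],(556,500),interpolation=cv2.INTER_CUBIC)
b=cv2.resize(d[180:350,130:330],(588,500),interpolation=cv2.INTER_CUBIC)
cv2.imwrite('pics/sd4.png',cv2.resize(np.hstack([a,b]),(800,350),interpolation=cv2.INTER_AREA))
E
```

```text
nose rel cover start 0.09820364479525323 lat -0.0004874073091316426 z 0.04225458892187263 tilt -0.01362691770443933 F [ 0.46441206 -1.12935989 -2.39651749] T [-0.15882698  0.05551115  0.00854348]
0.0 t 10.33 shift [-0.3  0.3 -0. ] turn [-0.0015  0.0036  0.0028]
scene [337.5 222.6] 583.7 279.2 53.8 ellipse [array([337.6, 222.6]), array([40.3, 48.9]), np.float64(107.2)]
side [204.5 258.6] 584.9 278.2 55.0 ellipse [array([204.4, 258.7]), array([41.8, 53.1]), np.float64(83.8)]
```

View pics/sd4.png

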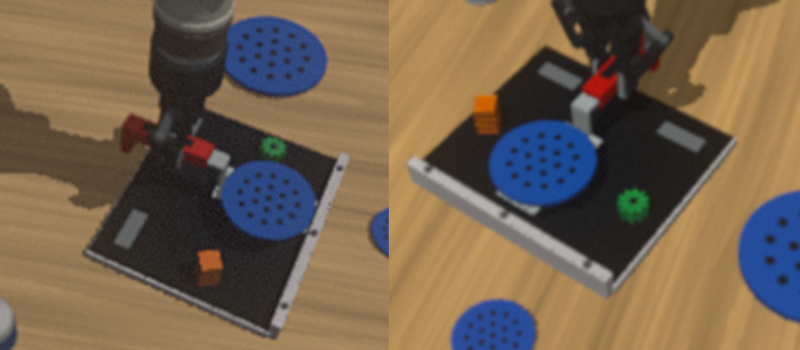

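Cover sits on the blade (scene crop (268,198)), lifted, nothing else moved. Triangulate for sag, and plan the swing.

```bash
cat > tri.py <<'E'
from h import *
from workcell import *
import sys
def tri(fresh=True):
    C=[];U=[]
    for n in('scene','side'):
        C.append(get_calibration(n)); im=camera(n)[:,:,::-1] if fresh else cv2.imread(n+'_l.png'); cv2.imwrite(n+'_l.png',im)
        b=[x for x in blobs(im,(105,120,60),(125,255,255),700)]
        U.append([(a,cv2.fitEllipse(cv2.convexHull(np.argwhere(m)[:,::-1].astype(np.int32)))) for a,cc,m in b])
    best=None
    for a,e in U[0]:
        for a2,e2 in U[1]:
            f=lambda X:np.r_[proj(C[0],X)[0]-e[0],proj(C[1],X)[0]-e2[0]]
            r=least_squares(f,[.5,0,.05]); 
            o=readout.get_obs(); R=Ro.from_quat(o['tool_rot']).as_matrix(); L=R.T@(r.x-o['eef_pos'])-[0,0,.0903]
            L*=[-1000,-1000,-1000]  # spatula frame: x=-toolx, y=?, z=-toolz
            L[1]*=-1 if False else 1
            L[1]=(R.T@(r.x-o['eef_pos']))[1]*1000
            if r.cost<30 : print('cover top xyz',np.round(r.x,4),'cost',round(r.cost,2),'in spatula',np.round(L,1))
if __name__=='__main__':
    tri(len(sys.argv)<2)
E
python3 tri.py old; python3 adv.py 0 0|head -1; python3 -c "
from h import *
spat([.543,.150,.105],1.305,-.012);spat([.535,.10,.105],1.005,-.012)"
```

```text
cover top xyz [0.3109 0.2769 0.0067] cost 0.03 in spatula [ 40.  257.8 -35.2]
cover top xyz [0.5851 0.2794 0.0509] cost 0.0 in spatula [114.3  -6.3   8. ]
nose rel cover start 0.09787019811882218 lat 2.8471342252773396e-05 z 0.04143352879517519 tilt -0.01290786349635448 F [-1.55616449 -0.03476744 -4.03748405] T [-0.17600064  0.13939557  0.04121799]
 t 10.43 shift [ 20.8   0.7 -63.8] turn [-0.0004  0.0009  0.0028]
 t 10.43 shift [ 71.1  -4.3 -64.5] turn [0.0034 0.001  0.3028]
```

Call:
{"op": "send_rows", "data": {"moves": [[[1, 0, -3], [0, -0.001, 0], 10], [[3, 0, -9], [0, -0.003, 0], 10], [[6, 0, -16], [0, -0.005, 0], 10], [[9, 0, -24], [0, -0.007, 0.001], 10], [[12, 0, -32], [0, -0.009, 0.003], 10], [[15, 0, -40], [0, -0.011, 0.01], 10], [[19, 0, -48], [0, -0.012, 0.02], 10], [[23, 0, -55], [0, -0.012, 0.04], 10], [[28, -0.3, -60], [0, -0.012, 0.07], 10], [[33, -0.6, -63], [0.001, -0.012, 0.11], 10], [[39, -1, -64], [0.001, -0.012, 0.16], 10], [[45, -2, -64], [0.002, -0.012, 0.22], 10]]}}

```text
clock: 11.43
eef_pos: [0.539, 0.1243, 0.1959]
tool_rot: [-0.516, 0.857, 0.007, 0.01]
ft_force: [-0.9, -0.4, -2.8]
grip_width: 0.0229
```

```bash
python3 -c "
from h import *
spat([.51,.05,.105],1.08-.72,-.025)"
```

```text
t 11.43 shift [80.9 -7.7 -1.5] turn [ 1.930e-02 -2.000e-04  7.235e-01]
```

Call:
{"op": "send_rows", "data": {"moves": [[[6.5, -1, 0], [0.0016, 0, 0.06], 10], [[13, -2, 0], [0.0032, 0, 0.12], 10], [[20, -2.5, 0], [0.005, 0, 0.18], 10], [[27, -3, -0.5], [0.0065, 0, 0.24], 10], [[33.5, -3.5, -0.5], [0.008, 0, 0.3], 10], [[40, -4, -0.7], [0.0096, 0, 0.36], 10], [[47, -4.5, -0.8], [0.011, 0, 0.42], 10], [[54, -5, -1], [0.013, 0, 0.48], 10], [[60.5, -6, -1], [0.0145, 0, 0.54], 10], [[67, -6.5, -1.2], [0.016, 0, 0.6], 10], [[74, -7, -1.3], [0.0177, 0, 0.66], 10], [[81, -7.7, -1.5], [0.0193, 0, 0.7235], 10]]}}

```text
clock: 12.43
eef_pos: [0.5074, 0.0486, 0.1955]
tool_rot: [-0.177, 0.984, 0.002, 0.012]
ft_force: [-0.7, -0.3, -3.2]
grip_width: 0.023
```

```bash
python3 tri.py; python3 -c "
from h import *
spat([.50,-.02,.105],.36-.78,-.025)"
```

```text
cover top xyz [0.3108 0.2765 0.0065] cost 0.01 in spatula [-108.5  282.6  -96.2]
cover top xyz [0.6171 0.0833 0.115 ] cost 0.47 in spatula [113.3  -5.6   7.1]
 t 12.53 shift [ 32.2 -59.8  -0.6] turn [ 0.0191 -0.0011  0.7773]
```

Call:
{"op": "send_rows", "data": {"moves": [[[2.7, -5, 0], [0.0016, 0, 0.065], 10], [[5.4, -10, 0], [0.0032, 0, 0.13], 10], [[8, -15, -0.1], [0.005, 0, 0.195], 10], [[10.7, -20, -0.2], [0.0065, 0, 0.26], 10], [[13.4, -25, -0.2], [0.008, 0, 0.325], 10], [[16, -30, -0.3], [0.0096, 0, 0.39], 10], [[18.8, -35, -0.3], [0.011, 0, 0.455], 10], [[21.5, -40, -0.4], [0.013, 0, 0.52], 10], [[24, -45, -0.5], [0.0145, 0, 0.585], 10], [[27, -50, -0.5], [0.016, 0, 0.65], 10], [[29.5, -55, -0.6], [0.0177, -0.001, 0.715], 10], [[32, -60, -0.6], [0.0191, -0.001, 0.7773], 10]]}}

```text
clock: 13.53
eef_pos: [0.4982, -0.0192, 0.1955]
tool_rot: [0.209, 0.978, -0.002, 0.012]
ft_force: [-0.9, -0.3, -2.9]
grip_width: 0.0231
```

```bash
python3 -c "
from h import *
spat([.5,-.08,.105],-.42-.8,-.025)"
```

```text
t 13.53 shift [-24.9 -53.1   0.8] turn [ 2.060e-02 -4.000e-04  7.977e-01]
```

Call:
{"op": "send_rows", "data": {"moves": [[[-2, -4.5, 0], [0.0016, 0, 0.066], 10], [[-4, -9, 0], [0.0032, 0, 0.132], 10], [[-6, -13, 0.1], [0.005, 0, 0.2], 10], [[-8, -18, 0.2], [0.0068, 0, 0.265], 10], [[-10, -22, 0.3], [0.0085, 0, 0.33], 10], [[-12, -27, 0.4], [0.01, 0, 0.4], 10], [[-14.5, -31, 0.4], [0.012, 0, 0.465], 10], [[-16.5, -35, 0.5], [0.014, 0, 0.53], 10], [[-18.5, -40, 0.6], [0.0155, 0, 0.6], 10], [[-21, -45, 0.7], [0.017, 0, 0.67], 10], [[-23, -49, 0.8], [0.019, 0, 0.735], 10], [[-25, -53, 0.8], [0.0206, 0, 0.7977], 10]]}}

```text
clock: 14.53
eef_pos: [0.4996, -0.0777, 0.1954]
tool_rot: [0.574, 0.819, -0.007, 0.01]
ft_force: [-0.3, 0.5, -1.8]
grip_width: 0.0231
```

```bash
python3 tri.py; python3 - <<'E'
from h import *
a=-1.344; u=np.array([np.cos(a),np.sin(a)]); v=np.array([-u[1],u[0]]); C=np.array([.5385,-.2429])
O=C-u*.113+v*.0055; print(O)
spat([*O,.100],a,-.025)
E
```

```text
cover top xyz [0.3109 0.2765 0.0064] cost 0.01 in spatula [-402.2  -55.5  -89. ]
[ 0.51845031 -0.13155702]
 t 14.63 shift [-54.4  -0.5   6.5] turn [ 0.0036 -0.0008  0.1242]
```

Call:
{"op": "send_rows", "data": {"moves": [[[-3, 0, 0.5], [0, 0, 0.01], 10], [[-8, 0, 1], [0.0005, 0, 0.02], 10], [[-14, 0, 2], [0.001, 0, 0.03], 10], [[-20, 0, 3], [0.001, 0, 0.045], 10], [[-27, 0, 4], [0.002, 0, 0.06], 10], [[-34, 0, 5], [0.002, 0, 0.075], 10], [[-41, 0, 5.5], [0.003, 0, 0.09], 10], [[-47, 0, 6], [0.003, 0, 0.105], 10], [[-52, -0.5, 6.5], [0.0036, 0, 0.118], 10], [[-54.4, -0.5, 6.5], [0.0036, 0, 0.1242], 10], [[-54.4, -0.5, 6.5], [0.0036, 0, 0.1242], 10]]}}

```text
clock: 15.55
eef_pos: [0.5181, -0.13, 0.1902]
tool_rot: [0.623, 0.782, -0.008, 0.009]
ft_force: [-0.0, -0.4, -2.8]
grip_width: 0.023
```

```bash
python3 tri.py; python3 - <<'E'
from h import *
spat([.5185,-.1316,.100],-1.344,-.025)
s=cv2.imread('scene_l.png');d=cv2.imread('side_l.png')
a=cv2.resize(s[110:260,60:260],(600,450),interpolation=cv2.INTER_CUBIC)
b=cv2.resize(d[70:220,200:400],(600,450),interpolation=cv2.INTER_CUBIC)
cv2.imwrite('pics/sd5.png',cv2.resize(np.hstack([a,b]),(800,300),interpolation=cv2.INTER_AREA))
for n,im in(('scene',s),('side',d)):
    for q in blobs(im,(105,120,60),(125,255,255),150): print(n,q[0],q[1])
E
```

```text
cover top xyz [0.3108 0.2765 0.0065] cost 0.0 in spatula [-446.3 -110.5  -82.8]
 t 15.65 shift [-0.1  0.1 -0.1] turn [-0.0002 -0.001  -0.0002]
scene 1543 [339.77770577 148.48412184]
scene 906 [110.44370861 153.8388521 ]
scene 616 [407.09415584 240.36850649]
side 3748 [338.10165422 304.75720384]
side 1099 [180.4922657  343.20746133]
```

View pics/sd5.png

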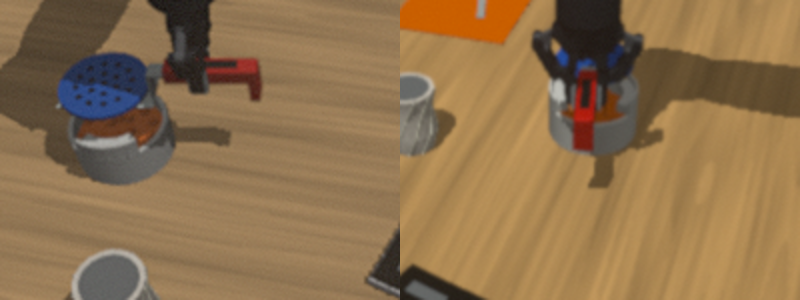

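```bash
python3 - <<'E'
from h import *
from workcell import get_calibration
th=np.linspace(0,2*np.pi,180)
ring=lambda p,z,r=.06:np.c_[p[0]+r*np.cos(th),p[1]+r*np.sin(th),0*th+z]
def ext(c,p):
    q=np.r_[proj(c,ring(p,0)),proj(c,ring(p,.05))]; b=proj(c,ring(p,0)); return np.array([q[:,0].min(),q[:,0].max(),b[:,1].max()])
E={}
for n,(x0,x1,y0,y1) in {'scene':(88,156,140,206),'side':(268,326,100,150)}.items():
    c=get_calibration(n); im=cv2.imread(n+'0.png'); h=cv2.cvtColor(im,cv2.COLOR_BGR2HSV)
    m=np.zeros(im.shape[:2],np.uint8); m[y0:y1,x0:x1]=((h[...,1]<75))[y0:y1,x0:x1]*255
    nn,l,s,_=cv2.connectedComponentsWithStats(m); i=1+np.argmax(s[1:,4]); k=np.argwhere(l==i)
    e=np.array([k[:,1].min()-.5,k[:,1].max()+.5,k[:,0].max()+.5]); E[n]=(c,e); print(n,e,ext(c,(.5385,-.2429)))
    r=least_squares(lambda p:ext(c,p)-e,[.54,-.24]); print(r.x,r.fun)
r=least_squares(lambda p:np.r_[tuple(ext(c,p)-e for c,e in E.values())],[.54,-.24]); print('both',r.x,r.fun)
c=get_calibration('scene'); im=cv2.imread('scene_l.png')
b=[q for q in blobs(im,(105,120,40),(125,255,255),150) if q[1][0]<200][0]
el=cv2.fitEllipse(cv2.convexHull(np.argwhere(b[2])[:,::-1].astype(np.int32))); print(el)
for z in(.107,.109,.111): print('cover',z,unproj(c,el[0],z))
E
```

```text
scene [ 92.5 147.5 202.5] [ 92.63060084 147.11323812 203.21840722]
[ 0.53651262 -0.24343419] [ 0.29410049 -0.30204549  0.03282109]
side [273.5 318.5 147.5] [273.68621394 318.09488228 147.66560484]
[ 0.53836671 -0.24354672] [ 0.30333435 -0.30193796  0.03297137]
both [ 0.53768853 -0.24301643] [ 0.23587372 -0.3139412   0.44515692  0.48512287 -0.10175289  0.19376254]
((111.21663665771484, 152.9718780517578), (30.630277633666992, 45.05072021484375), 74.3630599975586)
cover 0.107 [[ 0.53647784 -0.2446936   0.107     ]]
cover 0.109 [[ 0.53820528 -0.24333384  0.109     ]]
cover 0.111 [[ 0.53993272 -0.24197409  0.111     ]]
```

```bash
python3 - <<'E'
from h import *
for z in(.07,.062,.056): spat([.5187,-.1313,z],-1.344,-.025,z)
E
```

```text
0.07 t 15.65 shift [ 0.9  0.4 29.9] turn [-0.0002 -0.001  -0.0002]
0.062 t 15.65 shift [ 1.1  0.4 37.9] turn [-0.0002 -0.001  -0.0002]
0.056 t 15.65 shift [ 1.2  0.4 43.9] turn [-0.0002 -0.001  -0.0002]
```

Call:
{"op": "send_rows", "data": {"moves": [[[0, 0, 2], [0, 0, 0], 10], [[0.2, 0.1, 5], [0, 0, 0], 10], [[0.3, 0.1, 9], [0, 0, 0], 10], [[0.4, 0.2, 13], [0, 0, 0], 10], [[0.5, 0.2, 17], [0, 0, 0], 10], [[0.6, 0.3, 21], [0, 0, 0], 10], [[0.7, 0.3, 24], [0, 0, 0], 10], [[0.8, 0.4, 26], [0, 0, 0], 10], [[0.9, 0.4, 28], [0, 0, 0], 10], [[0.9, 0.4, 28], [0, 0, 0], 10]]}}

```text
clock: 16.48
eef_pos: [0.518, -0.129, 0.1617]
tool_rot: [0.623, 0.782, -0.008, 0.009]
ft_force: [-0.2, -0.2, -2.6]
grip_width: 0.0231
```

```bash
cat > lk.py <<'E'
from h import *
from workcell import *
c=get_calibration('scene'); im=camera('scene')[:,:,::-1]; cv2.imwrite('scene_l.png',im)
o=readout.get_obs(); print(o['eef_pos'],o['ft_force'],o['ft_torque'])
b=[q for q in blobs(im,(105,120,40),(125,255,255),150) if q[1][0]<200][0]
el=cv2.fitEllipse(cv2.convexHull(np.argwhere(b[2])[:,::-1].astype(np.int32))); print(el)
for z in(.073,.077,.081): print('cover',z,unproj(c,el[0],z))
E
python3 lk.py; python3 - <<'E'
from h import *
for z in(.066,.062,.056): spat([.5187,-.1313,z],-1.344,-.025,z)
E
```

```text
[ 0.51806923 -0.12903298  0.16197447] [ 0.59009668 -0.54415752 -2.22417152] [ 0.23573034  0.10109421 -0.00216044]
((114.97479248046875, 161.53919982910156), (30.639665603637695, 43.48714828491211), 74.26123046875)
cover 0.073 [[ 0.53166456 -0.24696882  0.073     ]]
cover 0.077 [[ 0.53497308 -0.24437354  0.077     ]]
cover 0.081 [[ 0.5382816  -0.24177827  0.081     ]]
0.066 t 16.53 shift [0.  0.1 5.7] turn [-0.0006 -0.0012 -0.0001]
0.062 t 16.53 shift [0.1 0.1 9.7] turn [-0.0006 -0.0012 -0.0001]
0.056 t 16.53 shift [ 0.3  0.1 15.7] turn [-0.0006 -0.0012 -0.0001]
```

Call:
{"op": "send_rows", "data": {"moves": [[[0, 0, 1.5], [0, 0, 0], 10], [[0, 0, 3], [0, 0, 0], 10], [[0, 0, 4.5], [0, 0, 0], 10], [[0, 0, 5.5], [0, 0, 0], 10], [[0, 0, 6.5], [0, 0, 0], 10], [[0, 0, 7.5], [0, 0, 0], 10], [[0, 0, 7.5], [0, 0, 0], 10]]}}

```text
clock: 17.12
eef_pos: [0.518, -0.1292, 0.1542]
tool_rot: [0.623, 0.782, -0.008, 0.009]
ft_force: [1.0, -0.6, -2.8]
grip_width: 0.0231
```

Call:
{"op": "send_rows", "data": {"moves": [[[0, 0, 0.8], [0, 0, 0], 10], [[0, 0, 1.6], [0, 0, 0], 10], [[0, 0, 2.4], [0, 0, 0], 10], [[0, 0, 3.2], [0, 0, 0], 10], [[0, 0, 3.2], [0, 0, 0], 10]]}}

```text
clock: 17.53
eef_pos: [0.5179, -0.1292, 0.1508]
tool_rot: [0.623, 0.782, -0.008, 0.009]
ft_force: [0.2, 0.1, -2.4]
grip_width: 0.0228
```

```bash
python3 lk.py; python3 - <<'E'
from h import *
for z in(.062,.056): spat([.5187,-.1313,z],-1.344,-.025,z)
E
```

```text
[ 0.51794644 -0.12922465  0.15093244] [ 0.0441222  -0.16686427 -2.98826593] [ 0.19711037  0.02343445 -0.00280205]
((115.9730453491211, 164.55870056152344), (30.641895294189453, 43.046077728271484), 73.19926452636719)
cover 0.073 [[ 0.54023737 -0.24059919  0.073     ]]
cover 0.077 [[ 0.54349478 -0.23804189  0.077     ]]
cover 0.081 [[ 0.54675219 -0.23548458  0.081     ]]
0.062 t 17.58 shift [ 0.   0.3 -1.3] turn [-0.0011 -0.0015 -0.0001]
0.056 t 17.58 shift [0.2 0.3 4.7] turn [-0.0011 -0.0015 -0.0001]
```

Call:
{"op": "send_rows", "data": {"moves": [[[0, 0.2, 0.8], [0, 0, 0], 10], [[0, 0.2, 1.6], [0, 0, 0], 10], [[0, 0.2, 2.4], [0, 0, 0], 10], [[0, 0.2, 2.4], [0, 0, 0], 10]]}}

```text
clock: 17.92
eef_pos: [0.5182, -0.1293, 0.1485]
tool_rot: [0.623, 0.782, -0.008, 0.009]
ft_force: [0.0, 0.8, -1.1]
grip_width: 0.0232
```

```bash
python3 lk.py
```

```text
[ 0.5182846  -0.12930769  0.14861669] [ 0.00673423 -0.08051595 -0.81308924] [ 0.07070581 -0.00178556  0.02126966]
((116.05609893798828, 164.75009155273438), (30.363901138305664, 43.60331726074219), 72.21104431152344)
cover 0.073 [[ 0.5407675  -0.24015222  0.073     ]]
cover 0.077 [[ 0.54402176 -0.23759758  0.077     ]]
cover 0.081 [[ 0.54727601 -0.23504294  0.081     ]]
```

Call:
{"op": "send_rows", "data": {"moves": [[[0, 0, 0.8], [0, 0, 0], 10], [[0, 0, 1.6], [0, 0, 0], 10], [[0, 0, 2.4], [0, 0, 0], 10], [[0, 0, 3.2], [0, 0, 0], 10], [[0, 0, 4], [0, 0, 0], 10], [[0, 0, 4], [0, 0, 0], 10]]}}

```text
clock: 18.47
eef_pos: [0.5182, -0.1294, 0.1444]
tool_rot: [0.623, 0.782, -0.008, 0.009]
ft_force: [-0.5, 0.7, -1.8]
grip_width: 0.0232
```

```bash
python3 lk.py; python3 - <<'E'
from h import *
from workcell import camera
d=camera('side')[:,:,::-1]; s=cv2.imread('scene_l.png')
a=cv2.resize(s[125:215,80:190],(660,540),interpolation=cv2.INTER_CUBIC); b=cv2.resize(d[85:175,245:355],(660,540),interpolation=cv2.INTER_CUBIC)
cv2.imwrite('pics/sd6.png',cv2.resize(np.hstack([a,b]),(800,327),interpolation=cv2.INTER_AREA))
E
```

```text
[ 0.51817934 -0.12938565  0.14443498] [ 0.31154962  0.06851936 -1.7100526 ] [0.02242823 0.02175103 0.0071262 ]
((116.00105285644531, 164.7413787841797), (30.498239517211914, 43.49242401123047), 73.170654296875)
cover 0.073 [[ 0.54076734 -0.24029282  0.073     ]]
cover 0.077 [[ 0.54402159 -0.23773734  0.077     ]]
cover 0.081 [[ 0.54727585 -0.23518186  0.081     ]]
```

View pics/sd6.png

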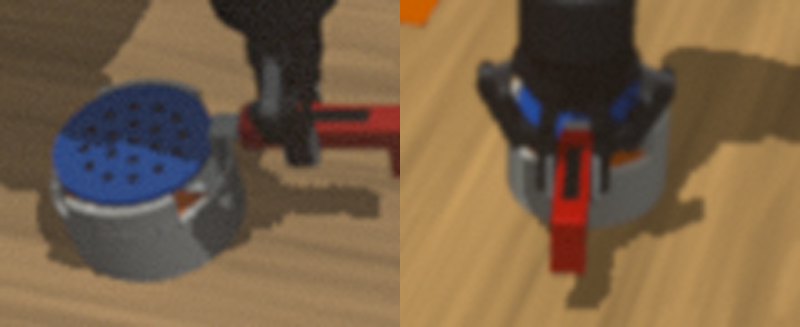

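Cover stayed put while the blade dropped free (torque ≈0.02). Shift the blade to the slot's middle, then draw it out.

```bash
python3 - <<'E'
from h import *
from workcell import readout
a=-1.344; u=np.array([np.cos(a),np.sin(a)]); v=np.array([-u[1],u[0]]); C=np.array([.5377,-.243])
o=readout.get_obs(); R=Ro.from_quat(o['tool_rot']).as_matrix(); O=(o['eef_pos']+R@[0,0,.0903]); print(O,'lat',(O[:2]-C)@v,'along',(O[:2]-C)@u,R[2,0])
for d in(.113,.150,.190,.245): spat([*(C-u*d),.0538],a,-.025,d)
E
```

```text
[ 0.51861426 -0.13151517  0.05425084] lat 0.006471160886470145 along -0.11292146090032786 -0.023716651433279407
0.113 t 18.57 shift [ 0.2 -6.6  0.5] turn [-0.0011 -0.0013 -0.0001]
0.15 t 18.57 shift [37.2 -6.6 -0.4] turn [-0.0011 -0.0013 -0.0001]
0.19 t 18.57 shift [77.2 -6.6 -1.4] turn [-0.0011 -0.0013 -0.0001]
0.245 t 18.57 shift [132.2  -6.6  -2.7] turn [-0.0011 -0.0013 -0.0001]
```

Call:
{"op": "send_rows", "data": {"moves": [[[0, -2, 0.2], [0, 0, 0], 10], [[0, -4, 0.4], [0, 0, 0], 10], [[0, -6, 0.5], [0, 0, 0], 10], [[3, -6.5, 0.4], [0, 0, 0], 10], [[8, -6.5, 0.3], [0, 0, 0], 10], [[14, -6.5, 0.2], [0, 0, 0], 10], [[20, -6.5, 0], [0, 0, 0], 10], [[26, -6.5, -0.1], [0, 0, 0], 10], [[32, -6.5, -0.3], [0, 0, 0], 10], [[38, -6.5, -0.4], [0, 0, 0], 10], [[44, -6.5, -0.6], [0, 0, 0], 10], [[50, -6.5, -0.8], [0, 0, 0], 10]]}}

```text
clock: 19.57
eef_pos: [0.5005, -0.0814, 0.1442]
tool_rot: [0.622, 0.783, -0.008, 0.009]
ft_force: [0.9, 0.1, -1.5]
grip_width: 0.0232
```

```bash
python3 lk.py|head -3; python3 - <<'E'
from h import *
a=-1.344; u=np.array([np.cos(a),np.sin(a)]); C=np.array([.5377,-.243])
for d in(.190,.250): spat([*(C-u*d),.0538],a,-.025,d)
E
```

```text
[ 0.50020045 -0.08052687  0.14411848] [-0.8380306   0.61545314 -1.26930792] [0.09013793 0.07803026 0.03030742]
((116.12024688720703, 164.7222442626953), (30.336198806762695, 44.054054260253906), 74.14000701904297)
cover 0.073 [[ 0.54065477 -0.24003839  0.073     ]]
0.19 t 19.62 shift [25.5  0.  -0.5] turn [-0.0013 -0.0024  0.0011]
0.25 t 19.62 shift [85.5  0.1 -1.9] turn [-0.0013 -0.0024  0.0011]
```

Cover hasn't moved, no forces. Continue out.

Call:
{"op": "send_rows", "data": {"moves": [[[7, 0, -0.1], [0, 0, 0], 10], [[14, 0, -0.3], [0, 0, 0], 10], [[21, 0, -0.4], [0, 0, 0], 10], [[28, 0, -0.6], [0, 0, 0], 10], [[35, 0, -0.8], [0, 0, 0], 10], [[42, 0, -0.9], [0, 0, 0], 10], [[49, 0, -1.1], [0, 0, 0], 10], [[56, 0, -1.2], [0, 0, 0], 10], [[63, 0, -1.4], [0, 0, 0], 10], [[70, 0, -1.5], [0, 0, 0], 10], [[78, 0, -1.7], [0, 0, 0], 10], [[85, 0, -1.9], [0, 0, 0], 10]]}}

```text
clock: 20.62
eef_pos: [0.4808, 0.0031, 0.1441]
tool_rot: [0.622, 0.783, -0.008, 0.008]
ft_force: [0.6, -0.6, -1.2]
grip_width: 0.0232
```

```bash
python3 lk.py|head -3; python3 - <<'E'
from h import *
from workcell import *
# spatula real tilt in side view? just plan: go to (.44,.0) heading -.9, level
for z,t in((.0538,-.012),(.02,-.012),(.004,-.012),(0,0)): spat([.46,.0,z],-1.1,t,z)
E
```

```text
[0.48042333 0.00405867 0.14402097] [-0.8794416   1.32149959 -1.52678754] [0.13748828 0.0190538  0.02956787]
((116.27538299560547, 164.68109130859375), (30.24603271484375, 44.186710357666016), 73.46346282958984)
cover 0.073 [[ 0.54045995 -0.23972862  0.073     ]]
0.0538 t 20.67 shift [  1.7 -21.1  -0.1] turn [-0.0057  0.0091 -0.2416]
0.02 t 20.67 shift [  2.5 -21.   33.7] turn [-0.0057  0.0091 -0.2416]
0.004 t 20.67 shift [  2.8 -21.   49.7] turn [-0.0057  0.0091 -0.2416]
0 t 20.67 shift [  1.8 -20.7  53.7] turn [-0.0042  0.0211 -0.2416]
```

Call:
{"op": "send_rows", "data": {"moves": [[[0.3, -4, 3], [-0.001, 0.001, -0.05], 10], [[0.7, -8, 8], [-0.002, 0.002, -0.1], 10], [[1, -12, 13], [-0.003, 0.003, -0.15], 10], [[1.4, -16, 19], [-0.004, 0.004, -0.2], 10], [[1.8, -20, 25], [-0.0057, 0.004, -0.24], 10], [[2, -21, 31], [-0.0057, 0.004, -0.2416], 10], [[2.3, -21, 36], [-0.0057, 0.004, -0.2416], 10], [[2.5, -21, 41], [-0.0057, 0.004, -0.2416], 10], [[2.7, -21, 45], [-0.0057, 0.004, -0.2416], 10], [[2.8, -21, 48], [-0.0057, 0.004, -0.2416], 10], [[2.8, -21, 49], [-0.0057, 0.004, -0.2416], 10], [[2.8, -21, 49], [-0.0057, 0.004, -0.2416], 10]]}}

```text
clock: 21.67
eef_pos: [0.4595, 0.001, 0.0947]
tool_rot: [0.523, 0.852, -0.005, 0.007]
ft_force: [0.1, -0.6, -2.0]
grip_width: 0.0234
```

Call:
{"op": "send_rows", "data": {"moves": [[[0, 0, 0.7], [0, 0, 0], 10], [[0, 0, 1.4], [0, 0, 0], 10], [[0, 0, 2], [0, 0, 0], 10], [[0, 0, 2], [0, 0, 0], 10]]}}

```text
clock: 22.0
eef_pos: [0.4595, 0.0009, 0.0927]
tool_rot: [0.523, 0.852, -0.005, 0.007]
ft_force: [-0.9, -0.5, -1.5]
grip_width: 0.0233
```

```bash
python3 - <<'E'
from h import *
from workcell import *
spat([.46,.0,0],-1.1,0); o=readout.get_obs(); print(o['ft_force'],o['ft_torque'])
E
```

```text
t 22.0 shift [-1.   0.   2.5] turn [-0.001   0.0169 -0.0002]
[-0.9143526  -0.45214472 -1.49855305] [0.01675478 0.04088182 0.0015997 ]
```

Call:
{"op": "send_rows", "data": {"moves": [[[0, 0, 0.7], [0, 0, 0], 10], [[0, 0, 1.3], [0, 0, 0], 10], [[0, 0, 1.3], [0, 0, 0], 10]]}}

```text
clock: 22.25
eef_pos: [0.4595, 0.0009, 0.0914]
tool_rot: [0.523, 0.852, -0.005, 0.007]
ft_force: [-0.3, 0.2, -1.4]
grip_width: 0.0231
```

Call:
{"op": "send_rows", "data": {"moves": [[[0, 0, 0.5], [0, 0.004, 0], 10], [[0, 0, 1], [0, 0.008, 0], 10], [[0, 0, 1], [0, 0.008, 0], 10]]}}

```text
clock: 22.5
eef_pos: [0.4598, 0.0006, 0.0906]
tool_rot: [0.523, 0.852, -0.003, 0.004]
ft_force: [0.5, -1.7, 1.3]
grip_width: 0.0231
```

Call:
{"op": "send_rows", "data": {"moves": [[[0, 0, 0.3], [0, 0.003, 0], 24], [[0, 0, 0.3], [0, 0.003, 0], 27], [[0, 0, 0.3], [0, 0.003, 0], 31], [[0, 0, 0.3], [0, 0.003, 0], 38], [[0, 0, 0.3], [0, 0.003, 0], 46], [[0, 0, 0.3], [0, 0.003, 0], 52], [[0, 0, 0.3], [0, 0.003, 0], 52], [[0, 0, -5], [0, 0.003, 0], 52], [[0, 0, -20], [0, 0.003, 0], 52], [[0, 0, -50], [0, 0.003, 0], 52], [[0, 0, -85], [0, 0.003, 0], 52], [[0, 0, -120], [0, 0.003, 0], 52]]}}

```text
clock: 23.5
eef_pos: [0.4585, 0.0017, 0.2118]
tool_rot: [0.523, 0.852, -0.002, 0.002]
ft_force: [0.6, 0.2, -0.1]
grip_width: 0.0518
```

```bash
python3 lk.py|head -1; python3 - <<'E'
from h import *
rows([.40,-.06,.36],Rt(np.radians(168)),'view')
E
```

```text
[0.4624327  0.00175777 0.21917655] [1.57092002 0.96472431 4.25448947] [ 0.06647269 -0.13640546 -0.00016057]
view t 23.55 shift [ -28.4  -82.3 -141.3] turn [ 0.0036  0.0147 -0.891 ]
```

Move aside to a viewpoint where the wrist camera sees the canister and spatula.

Call:
{"op": "send_rows", "data": {"moves": [[[-3, -8, -30], [0, 0, -0.07], 52], [[-6, -16, -60], [0, 0, -0.15], 52], [[-9, -24, -90], [0, 0, -0.22], 52], [[-11, -32, -115], [0, 0.005, -0.3], 52], [[-14, -40, -135], [0, 0.007, -0.4], 52], [[-17, -48, -141], [0.001, 0.01, -0.5], 52], [[-19, -56, -141], [0.002, 0.01, -0.6], 52], [[-22, -64, -141], [0.003, 0.012, -0.7], 52], [[-25, -72, -141], [0.0036, 0.0147, -0.8], 52], [[-28, -82, -141], [0.0036, 0.0147, -0.891], 52], [[-28, -82, -141], [0.0036, 0.0147, -0.891], 52], [[-28, -82, -141], [0.0036, 0.0147, -0.891], 52]]}}

```text
clock: 24.55
eef_pos: [0.4, -0.0596, 0.36]
tool_rot: [0.106, 0.994, 0.0, 0.0]
ft_force: [-0.3, 0.9, 0.3]
grip_width: 0.0519
```

```bash
python3 - <<'E'
from h import *
from workcell import *
c=get_calibration('wrist'); im=camera('wrist')[:,:,::-1]; s=camera('scene')[:,:,::-1]; d=camera('side')[:,:,::-1]
for n,x in(('wf',im),('sf',s),('df',d)): cv2.imwrite(n+'.png',x)
np.save('wf.npy',c,allow_pickle=True)
p=proj(c,[[.5377,-.243,.07]])[0]; print(p, 'E',readout.get_obs()['eef_pos'])
x,y=[int(np.clip(t,80,m)) for t,m in zip(p,(432,304))]
k=lambda i,x,y,w,h,W,H:cv2.resize(i[max(y-h,0):y+h,max(x-w,0):x+w],(W,H),interpolation=cv2.INTER_CUBIC)
q=k(im,x,y,60,60,400,400); r=k(d,297,125,48,48,400,400)
b1=cv2.resize(s,(400,200) if 0 else (267,200)); 
top=np.hstack([q,r]); bot=np.hstack([cv2.resize(im,(267,200)),b1,cv2.resize(d,(266,200))])
cv2.imwrite('pics/fin.png',np.vstack([top,bot]))
for n,i in(('wrist',im),('scene',s),('side',d)):
    cc=get_calibration(n)
    for a,ce,m in blobs(i,(105,120,40),(125,255,255),500):
        el=cv2.fitEllipse(cv2.convexHull(np.argwhere(m)[:,::-1].astype(np.int32))); print(n,a,np.round(unproj(cc,el[0],.071)[0],4),np.round(el[1],1))
E
```

```text
[150.5020709 279.4247944] E [ 0.40044232 -0.05925966  0.35977898]
wrist 5338 [0.3196 0.2147 0.071 ] [ 88.1 106.4]
wrist 1984 [ 0.5231 -0.2478  0.071 ] [46.8 63.7]
scene 1544 [0.379  0.2689 0.071 ] [38.2 55.2]
scene 994 [ 0.5383 -0.2411  0.071 ] [30.5 44.2]
scene 620 [0.6161 0.4216 0.071 ] [25.5 32.8]
side 643 [ 0.5373 -0.2405  0.071 ] [21.3 37.6]
side 3747 [0.3072 0.3213 0.071 ] [64.  76.8]
side 1103 [0.5437 0.4774 0.071 ] [34.6 40.3]
```

View pics/fin.png

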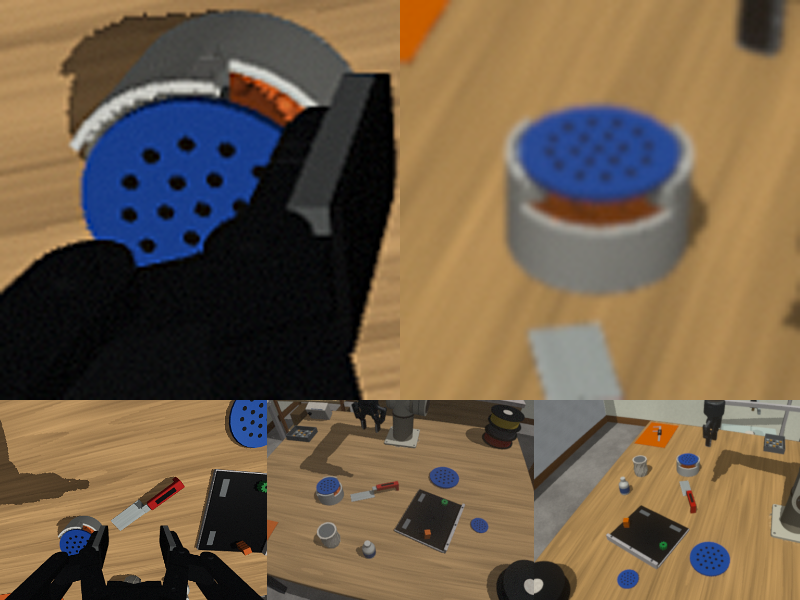

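The cover sits inside both lips, and the spatula lies flat on the bench. The scene and side views agree on the cover centre at about (0.538, −0.241, 0.071), which matches the canister axis. The bystanders look unmoved, so I'm handing in.

```bash
python3 -c "
from workcell import order,readout
print(readout.get_obs()['clock']); print(order.job_done())"
```

```text
24.7
the job is handed in; nothing more can be done
None
```

The job is done and handed in at 24.7 s. I pushed the medium cover against the rail with the spatula, lifted it on the blade and set it on the canister. Then I lowered the blade, drew it out through the slot and laid the spatula flat on the bench.

**Final checks:**
- **Seating:** the side and wrist views show the cover inside the lip and looking level. The scene and side views put its centre about 2 mm from the canister axis at seat height. The wrist view put it about 15 mm off in x. I discounted that because the gripper hid part of the cover in that view.
- **Canister:** I fitted its position only from the first pictures. In the last ones it looks unmoved.
- **Bystanders:** the two small prints, the bottle and the vase look undisturbed in the final pictures. I did not measure them again.
- **Forces:** readings at the end of each move stayed at about 7 N or less, and the arm ended clear of everything.
- **Deviations:** the cover ended about 5 mm off the blade's centre line after sliding along the rail, and the nose sagged slightly. I allowed for both when setting the cover down.

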